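Clear the sawing jig: release the toggle clamp and bin the offcuts

TASK

The carver has finished sawing. Swing the toggle clamp on the sawing jig fully open and leave it open, get the offcut it was holding out of the jig without dragging it out from under the closed clamp, and put that offcut and the two loose offcuts lying beside the jig into the wooden waste crate. Leave the goods standing round about as they are.

Things in the scene. Friction and masses are not known exactly. Their poses are not given: they have to be found in the camera images.
- saw_jig: Wooden sawing jig (mitre box), fixed. Origin: on the table under the middle of its trough; x along the trough, y sideways to the clamp, z up. Board 210 (x) by 265 (y -46 to 219) by 15 mm. Trough open at both ends: floor 15 mm high, two walls x -100 to 100, 63 mm apart, 14 mm thick, tops 60 mm high. Clamp plinth x -37 to 37, y 78 to 202, 61 mm high.
- handle_pivot (a point): Pin about which the steel toggle clamp's handle turns, along the jig's x axis, fixed at jig (0, 142, 98) mm. The clamp's arm (pivot at jig y 80, height 80 mm) reaches over the wall and presses a sprung rubber pad on the offcut at jig (0, 0) with about 20 N; when open it stands up beside the trough, over 50 mm from its middle plane.
- handle_grip (a point): Point on the axis of the handle's grip, a round black bar 21 mm thick, 85 mm from the pin; the bar ends 119 mm from the pin. Closed, the handle stands up, leaning 12 degrees towards the trough; it opens by swinging over, away from the trough (to jig +y), through 112 degrees, until it points 10 degrees below level.
- clamp_handle (a joint): Angle of the clamp's handle, rad: 0 = closed, locked over centre; 1.95 = fully open, at its stop. About 0.65 N m (8 N at the grip point) breaks it over centre within the first 0.12 rad, then little is needed; beyond that it stays open.
- offcut_clamped: Sawn wooden offcut with square ends, 118 (x) by 58 (y) by 38 mm high, about 160 g, lying in the trough along it and held by the clamp at the start. Lies below the tops of the walls, with 2.5 mm play to each, so it cannot be gripped there. Origin: centre of its underside.
- offcut_mitred: Sawn wooden offcut, 58 mm wide (y -29 to 29), 38 mm high, about 100 g, one end cut at 45 degrees: along x its side at y = +29 runs from -26 to 26 mm, its side at y = -29 from -26 to 84 mm. Lies on the table. Origin: on its underside, midway between the two parallel sides and midway along the shorter one.
- offcut_keystone: Sawn wooden offcut, 58 mm wide (y -29 to 29), 38 mm high, about 100 g, both ends slanted: along x its side at y = +29 runs from -26 to 26 mm, its side at y = -29 from -48 to 48 mm. Lies on the table. Origin: on its underside, in the middle.
- waste_crate: Open slatted wooden crate for waste, standing on the table, heavy; 250 (x) by 175 (y) by 100 mm high, walls 6 mm, floor 6 mm, a 16 mm post in each inner corner. Empty at the start. Origin: centre of its underside.
- gourd_pot: Dark lidded gourd pot, 107 mm across, 150 mm high, loose. Origin: centre of its underside. Leave it.
- carved_trio: Black carved group of three figures on an oval foot, 45 by 89 by 136 mm high, loose. Origin: centre of its underside. Leave it.
- white_rooster: White carved rooster with a red comb, 40 by 85 by 120 mm high, loose. Origin: centre of its underside. Leave it.
Things that resemble listed ones, but are neither listed nor needed, are in the scene too. Leave any orange look-alike of the offcut_clamped alone.

How it is judged:
By the outcome, as a careful person would: the job done as asked, in the order asked, and still so for the second after the job is handed in, with the robot touching nothing.
It also fails if it takes over 72 s, if anything falls off the work surface, if the arm or the gripper's body presses on something with over 40 N, if the wrist force passes 120 N, or if a joint passes its speed limit or range.

ROBOT

A 7-joint arm with a two-finger parallel gripper is mounted at the origin on the work surface; the furniture and walls round the work are solid. World frame = base frame: x ahead of the robot, y to its left, z up, the work surface at z = 0. Lengths are in mm, angles in rad, forces in N, time in s.
With the tool pointing down it reaches from about 400 to 900 mm from the base axis. Payload 5.5 kg.
Tool frame: the origin (TCP) lies at the very end of the fingers, on their centre line; the grasp point (between the pads) lies 19 mm behind it; z points along the fingers, y is the line along which they close (so a half turn about z gives the same grasp; the last joint's range is limited). The gripper opens to 85 mm and grips with 20 to 120 N. Pads are 22 mm wide; open, the fingers measure 114 mm over their backs; the gripper's body (76 mm by 85 mm) begins 54 mm behind the grasp point. The pads swing forward as they close: fully open they stand 13 mm farther back than shut.
Start: joints at [-1.056, 0.501, -0.427, 1.55, 0.221, 1.138, -0.21], TCP at [161.907, 629.512, 231.31] pointing down, gripper open.
Joint ranges: [-2.88, 2.88], [-0.31, 2.03], [-1.54, 1.56], [0.2, 2.42], [-1.41, 4.55], [0.19, 2.02], [-2.57, 2.57]. Speed limits (rad/s): [2.57, 2.57, 3.14, 3.14, 3.14, 3.14, 3.14].

INTERFACE

Orientations are given as [roll, pitch, yaw] about the fixed x, y, z axes, in that order (R = Rz(yaw) Ry(pitch) Rx(roll)).
In Python, from rig import observe, read_camera, sign_off gives the robot as it stands. The module is installed in compiled form; this text tells all that it offers.
- The arm moves only by the shell command python3 -m pendant 'ROWS' [FORCE]. ROWS is JSON, a list of rows, each a list of 3 entries, a list of its own where there are three numbers: the shift along the tool's x, y, z in units of 0.25 m (1.0 is 0.25 m), then the turn, a rotation vector about the tool's x, y, z in units of 45 degrees (1.0 is 45 degrees), then the opening, from -1 (shut) to 1 (fully open). In form: [[[tx, ty, tz], [ax, ay, az], grip], ...]. A call has 1 to 5 rows; each row is the pose to reach, as a shift and turn from the pose commanded when the call began, along the tool's axes at that moment; what a row does not reach only later rows make up. A row lasts 1/12 s, in which the tool goes at most 41.7 mm and 7.16 degrees, less where a joint would pass 70% of its speed; a pose out of reach is approached as far as the arm can. A call with a number of a shift or a turn outside -1 to 1 is refused whole. A call with a gripper value outside its range is refused whole. The fingers move at their own pace and stop on an object; FORCE is the grip in N (left out, the last holds). Time passes only in rows, so rows that repeat a pose let the fingers close. It gives the time, the measured TCP pose, the force, the opening and the grip force at its end, in the units of the state.
- observe(): the state, without advancing time (a new reading comes with each control period).
- read_camera(name): name is "scene" or "top" or "wrist"; returns a dict with "frame" (480x640x3 uint8, red, green, blue), "mtx" (3x3 intrinsics, pixels), "k1" (the pictures are not rectified: a ray, as slopes to the right and down, at radius r is drawn at 1 + k1 r^2 times it, then the intrinsics apply), "rvec" (rotation vector, rad) and "tvec" (3), from world to camera coordinates, as OpenCV has them; the wrist camera has in their place "mount" (4x4, takes a point from camera to tool coordinates, whose origin is the TCP and whose axes are the flange's). Camera axes: x right, y down, z forward; pixel columns grow to the right and rows downward; lengths in mm; the calibration is good to about 2 mm. A picture is of the moment at which its call begins: read the wrist's pose just before it. There is no depth.
- sign_off(): hands the job in; it is judged then, once.
The state is a dict: "clock": time; "joints": joint angles; "joint_vel": joint speeds; "tau": joint torques, N m; "tool_pos": TCP position; "orientation": TCP orientation; "ft_force": force on the tool from outside, world axes, zero at the start; "torque": the same for the moment, N m; "opening": finger opening in mm; "gripper_force": force on a finger pad.
Only numpy, scipy, OpenCV 4.12 (cv2) and the standard library are available. Lean on these libraries where they do the work, as an engineer would, in place of code of your own. Each camera call takes 0.05 s, during which the arm holds its last target. There are 200 camera calls.

## Working session

There is one attempt and no reset: what is moved stays moved. The work goes in short steps, Python scripts to look and compute and a shell command to move; the robot and the scene stay as the last step left them, time stands still between calls to the robot, and variables do not carry over. Pictures are saved under pics/ and viewed, at most 10 in all, crops included, and the job is handed in when it is done.

```bash
mkdir -p pics
python3 - <<'E'
from rig import observe, read_camera
import cv2,pickle
s=observe();print(s)
d={}
for n in("scene","top"):
    c=read_camera(n);d[n]=c
    cv2.imwrite(f"pics/{n}0.png",c["frame"][:,:,::-1]);print(n,{k:v for k,v in c.items() if k!="frame"})
pickle.dump(d,open("c0.pkl","wb"))
E
```

```text
{'clock': 0.0, 'joints': array([-1.0557537 ,  0.50185249, -0.42677336,  1.55146806,  0.22081971,
        1.138307  , -0.21026856]), 'joint_vel': array([-0.00049275,  0.00025928,  0.00116801, -0.0005679 ,  0.00023377,
       -0.0009483 , -0.00085115]), 'tau': array([ 1.65110737e-05, -5.69511044e+01, -5.81632733e+00, -2.80934626e+01,
        1.05541555e-02,  1.18361859e-02,  4.21185092e-06]), 'tool_pos': array([161.85674325, 628.79670628, 230.24736037]), 'orientation': array([-3.13961809e+00, -3.81062713e-05,  2.88983250e+00]), 'ft_force': array([-0.1481061 , -0.6955525 ,  0.44856926]), 'torque': array([0.01000797, 0.00950542, 0.02943452]), 'gripper_force': 0.0, 'opening': 85.51271627173851}
scene {'mtx': array([[436.72901523,   0.        , 322.36787036],
       [  0.        , 436.72901523, 236.48884009],
       [  0.        ,   0.        ,   1.        ]]), 'k1': -0.09300379992805913, 'rvec': array([ 2.09735957, -0.88163904,  0.44026747]), 'tvec': array([-335.52137006,  298.93125476, 1099.30240706])}
top {'mtx': array([[433.78819778,   0.        , 320.3142123 ],
       [  0.        , 433.78819778, 247.85528774],
       [  0.        ,   0.        ,   1.        ]]), 'k1': 0.03722473036863393, 'rvec': array([ 2.10476252, -2.16819532,  0.1369189 ]), 'tvec': array([  31.46562863,  508.62920899, 1127.58994144])}
```

View pics/top0.png

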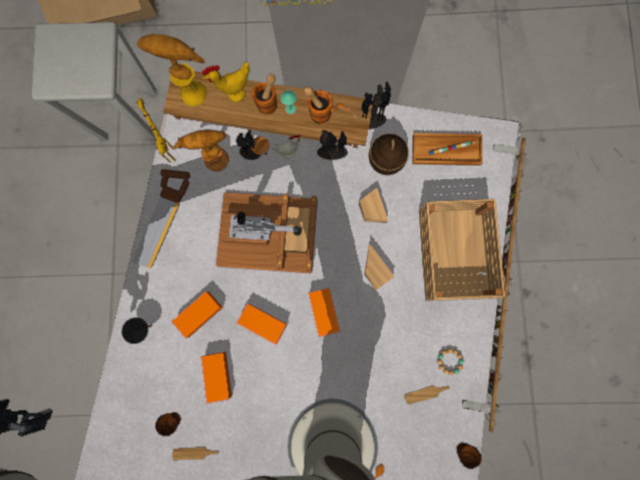

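View pics/scene0.png

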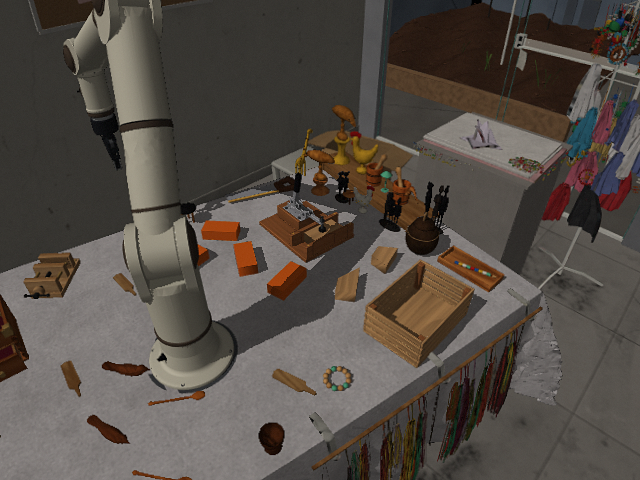

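The top view shows the jig at about (267,232), with its trough on the right (x≈300) and its plinth on the left. The keystone and mitred offcuts are at (373,205) and (378,266), the crate is at (462,250), the pot is at (388,153), and the orange look-alikes are below the jig. Next I'll turn these into positions.

```bash
cat > h.py <<'E'
import numpy as np,cv2
from scipy.spatial.transform import Rotation as Ro
def ray(c,px,pose=None):
    k=c["mtx"];p=np.atleast_2d(np.array(px,float))
    d=(p-[k[0,2],k[1,2]])/[k[0,0],k[1,1]]
    u=d.copy()
    for _ in range(20): u=d/(1+c["k1"]*(u**2).sum(1,keepdims=True))
    v=np.c_[u,np.ones(len(u))]
    if "rvec" in c:
        R=cv2.Rodrigues(c["rvec"])[0];return -R.T@c["tvec"],v@R
    M=pose@c["mount"];return M[:3,3],v@M[:3,:3].T
def onz(c,px,z,pose=None):
    o,v=ray(c,px,pose);return o+v*((z-o[2])/v[:,2])[:,None]
def proj(c,P):
    R=cv2.Rodrigues(c["rvec"])[0];q=np.atleast_2d(P)@R.T+c["tvec"];u=q[:,:2]/q[:,2:]
    u=u*(1+c["k1"]*(u**2).sum(1,keepdims=True));return u*c["mtx"][0,0]+c["mtx"][:2,2]
def pose(s):
    T=np.eye(4);T[:3,:3]=Ro.from_euler("xyz",s["orientation"]).as_matrix();T[:3,3]=s["tool_pos"];return T
E
python3 - <<'E'
from h import *;import pickle
d=pickle.load(open("c0.pkl","rb"));c=d["top"];f=c["frame"];hsv=cv2.cvtColor(f,cv2.COLOR_RGB2HSV)
m=cv2.inRange(hsv,(5,60,60),(25,255,255))
n,l,st,ce=cv2.connectedComponentsWithStats(m)
for i in range(1,n):
    if st[i,4]>250 and st[i,1]>150 and st[i,1]<320:
        cs,_=cv2.findContours((l==i).astype(np.uint8),cv2.RETR_EXTERNAL,cv2.CHAIN_APPROX_NONE)
        q=max(cs,key=cv2.contourArea);a=cv2.approxPolyDP(q,3,True)[:,0]
        print(st[i],ce[i].round());print(a.tolist());print(onz(c,a,38)[:,:2].round().tolist());print(onz(c,cv2.boxPoints(cv2.minAreaRect(q)),0)[:,:2].round().tolist())
o,_=ray(c,[[0,0]]);print(o)
A=cv2.resize(f[175:285,205:405],None,fx=4,fy=4,interpolation=cv2.INTER_CUBIC);cv2.imwrite("pics/crop0.png",A[:,:,::-1])
E
```

```text
[359 187  29  35 673] [373. 207.]
[[376, 187], [360, 199], [362, 215], [367, 221], [386, 221]]
[[672.0, -140.0], [640.0, -95.0], [596.0, -99.0], [579.0, -112.0], [577.0, -163.0]]
[[665.0, -85.0], [684.0, -148.0], [587.0, -174.0], [568.0, -112.0]]
[ 216  192  101   81 6058] [269. 233.]
[[223, 194], [217, 266], [311, 272], [315, 196]]
[[667.0, 279.0], [469.0, 294.0], [445.0, 43.0], [653.0, 27.0]]
[[473.0, 308.0], [692.0, 294.0], [663.0, 22.0], [445.0, 43.0]]
[148 201  32  68 305] [163. 234.]
[[179, 201], [173, 206], [149, 268]]
[[651.0, 399.0], [637.0, 415.0], [469.0, 476.0]]
[[476.0, 498.0], [665.0, 422.0], [660.0, 410.0], [471.0, 486.0]]
[365 244  29  46 731] [377. 269.]
[[370, 244], [365, 275], [376, 289], [393, 275]]
[[516.0, -117.0], [433.0, -100.0], [395.0, -127.0], [431.0, -174.0]]
[[484.0, -68.0], [522.0, -122.0], [431.0, -183.0], [394.0, -130.0]]
[ 308  288   32   49 1058] [324. 312.]
[[329, 288], [308, 293], [318, 336], [339, 331]]
[[401.0, -4.0], [390.0, 52.0], [278.0, 29.0], [289.0, -26.0]]
[[395.0, 56.0], [408.0, -5.0], [285.0, -30.0], [273.0, 30.0]]
[ 172  291   51   47 1218] [197. 314.]
[[210, 292], [204, 291], [172, 320], [184, 337], [222, 308]]
[[400.0, 312.0], [403.0, 328.0], [330.0, 411.0], [285.0, 379.0], [357.0, 280.0]]
[[328.0, 431.0], [412.0, 331.0], [360.0, 286.0], [276.0, 385.0]]
[ 236  303   51   42 1120] [261. 323.]
[[247, 303], [236, 323], [276, 344], [286, 324]]
[[368.0, 214.0], [317.0, 243.0], [260.0, 139.0], [311.0, 112.0]]
[[316.0, 253.0], [373.0, 222.0], [311.0, 112.0], [255.0, 144.0]]
[ 338.92941613   -2.71289759 1190.07240332]
```

View pics/crop0.png

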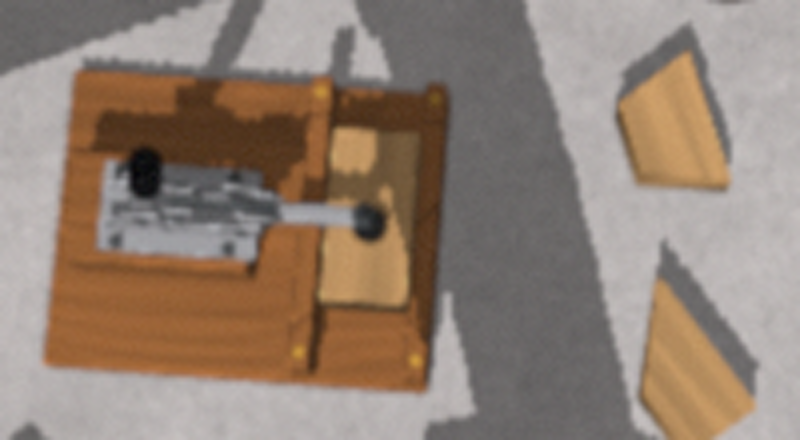

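The crop shows the jig's corners, the brass wall-top dots, the pad at (370,220) and the black grip at (145,172). It also shows the keystone's and the mitred piece's lit top faces, with their corners.

```bash
cat > m.py <<'E'
from h import *;import pickle
d=pickle.load(open("c0.pkl","rb"));c=d["top"]
P=lambda a:np.array([205,175])+(np.array(a)+.5)/4-.5
def fit(J,W):
    J=np.array(J,float);W=np.array(W)[:,:2];j=J-J.mean(0);w=W-W.mean(0)
    t=np.arctan2((j[:,0]*w[:,1]-j[:,1]*w[:,0]).sum(),(j*w).sum());R=np.array([[np.cos(t),-np.sin(t)],[np.sin(t),np.cos(t)]])
    o=W.mean(0)-R@J.mean(0);print(o.round(1),"yaw",np.degrees(t).round(1),"res",(W-(J@R.T+o)).round(0).tolist());return o,t
dots=onz(c,P([[320,92],[437,97],[300,352],[415,360]]),60)
bd=onz(c,P([[78,72],[45,362]]),15);print("dots",dots.round(0).tolist(),bd.round(0).tolist())
h=np.linalg.norm(dots[0]-dots[2])/2
print("jig");fit([[105,219],[-105,219],[h,38.5],[h,-38.5],[-h,38.5],[-h,-38.5]],np.r_[bd,dots])
print("clamped");print(onz(c,P([[330,126],[420,131],[319,302],[408,307]]),53).round(0).tolist())
k=onz(c,P([[690,52],[618,102],[637,183],[728,188]]),38);print("key",k.round(0).tolist(),[np.linalg.norm(k[i]-k[i-1]).round() for i in range(4)])
q=onz(c,np.r_[P([[658,280],[755,405],[642,395]]),[[376.5,288.5]]],38);print("mit",q.round(0).tolist())
print("crate rim",onz(c,[[427,202],[497,199],[507,296],[427,299]],100).round(0).tolist())
E
python3 m.py
```

```text
dots [[645.0, 108.0, 60.0], [639.0, 29.0, 60.0], [470.0, 124.0, 60.0], [463.0, 49.0, 60.0]] [[677.0, 281.0, 15.0], [474.0, 303.0, 15.0]]
jig
[554.1  76.4] yaw -5.7 res [[-3.0, -2.0], [2.0, -2.0], [-0.0, 2.0], [1.0, 0.0], [-0.0, 0.0], [-0.0, 2.0]]
clamped
[[623.0, 102.0, 53.0], [618.0, 42.0, 53.0], [504.0, 112.0, 53.0], [499.0, 53.0, 53.0]]
key [[671.0, -143.0, 38.0], [637.0, -93.0, 38.0], [581.0, -103.0, 38.0], [575.0, -165.0, 38.0]] [np.float64(98.0), np.float64(60.0), np.float64(58.0), np.float64(61.0)]
mit [[514.0, -115.0, 38.0], [428.0, -175.0, 38.0], [437.0, -101.0, 38.0], [396.0, -129.0, 38.0]]
crate rim [[610.0, -261.0, 100.0], [612.0, -438.0, 100.0], [366.0, -440.0, 100.0], [364.0, -245.0, 100.0]]
```

```bash
cat > go.py <<'E'
# usage: go.py j|w x y z [yawdeg of tool y-axis (world)] : prints shift (tool units) and turn needed
import sys;from h import *;from rig import observe
J0=np.array([554,76.5]);JT=np.radians(-5.7)
def j2w(p): 
    c,s=np.cos(JT),np.sin(JT);return np.array([J0[0]+c*p[0]-s*p[1],J0[1]+s*p[0]+c*p[1],p[2]])
def w2j(p):
    c,s=np.cos(JT),np.sin(JT);d=np.array(p[:2])-J0;return np.array([c*d[0]+s*d[1],-s*d[0]+c*d[1],p[2]])
if __name__=="__main__":
    s=observe();T=pose(s);print("t",round(s["clock"],2),"world",s["tool_pos"].round(1),"jig",w2j(s["tool_pos"]).round(1),"tooly deg",np.degrees(np.arctan2(T[1,1],T[0,1])).round(1),"tilt",np.degrees(np.arccos(-T[2,2])).round(1),"F",s["ft_force"].round(1),"op",round(s["opening"],1),"gf",round(s["gripper_force"],1),"j7",s["joints"].round(2))
    a=sys.argv[1:]
    if a:
        p=np.array(a[1:4],float);p=j2w(p) if a[0]=="j" else p
        yaw=np.radians(float(a[4])) if len(a)>4 else np.arctan2(T[1,1],T[0,1])
        y=np.array([np.cos(yaw),np.sin(yaw),0]);z=np.array([0,0,-1]);x=np.cross(y,z);R=np.c_[x,y,z]
        print("shift",(T[:3,:3].T@(p-T[:3,3])/250).round(3),"turn",(Ro.from_matrix(T[:3,:3].T@R).as_rotvec()/(np.pi/4)).round(3))
E
python3 -m pendant '[[[-0.65,-0.46,-0.16],[0,0,-0.194],-1],[[-0.65,-0.46,-0.16],[0,0,-0.194],-1],[[-0.65,-0.46,-0.16],[0,0,-0.194],-1],[[-0.65,-0.46,-0.16],[0,0,-0.194],-1],[[-0.65,-0.46,-0.16],[0,0,-0.194],-1]]' 40; python3 go.py j 0 80 270 84.3
```

```text
clock: 0.52
tool_pos: [292.3, 475.1, 271.2]
orientation: [-3.14, 0.0, 3.041]
ft_force: [1.7, -0.2, 0.2]
opening: 25.6
gripper_force: 0.0
t 0.52 world [292.3 475.1 271.2] jig [-300.   370.6  271.2] tooly deg 84.2 tilt 0.1 F [ 1.7 -0.2  0.2] op 25.6 gf 0.0 j7 [-0.71  0.3  -0.44  1.74  0.14  1.14  0.28]
shift [-1.201 -1.161  0.007] turn [-0.002  0.    -0.001]
```

```bash
python3 -m pendant '[[[-0.6,-0.58,0],[0,0,0],-1],[[-0.6,-0.58,0],[0,0,0],-1],[[-0.6,-0.58,0],[0,0,0],-1],[[-0.6,-0.58,0],[0,0,0],-1],[[-0.6,-0.58,0],[0,0,0],-1]]' >/dev/null; python3 -m pendant '[[[-0.6,-0.58,0],[0,0,0],-1],[[-0.6,-0.58,0],[0,0,0],-1],[[-0.6,-0.58,0],[0,0,0],-1],[[-0.6,-0.58,0],[0,0,0],-1],[[-0.6,-0.58,0],[0,0,0],-1]]' >/dev/null;  python3 go.py j 0 80 170 84.3
python3 - <<'E'
from h import *;from rig import *;import pickle
s=observe();c=read_camera("wrist");c["pose"]=pose(s);pickle.dump(c,open("w1.pkl","wb"));cv2.imwrite("pics/w1.png",c["frame"][:,:,::-1]);print(c["mount"].round(2))
E
```

```text
t 1.35 world [560.7 157.8 271.1] jig [ -1.4  81.6 271.1] tooly deg 84.3 tilt 0.0 F [ 1.3  1.  -0.2] op 0.1 gf 0.0 j7 [-0.16  0.32 -0.21  1.69  0.07  1.14  1.09]
shift [-0.006 -0.006  0.404] turn [-0.    -0.001  0.   ]
[[-0.0000e+00 -9.6000e-01 -2.9000e-01  7.5020e+01]
 [ 1.0000e+00  0.0000e+00 -0.0000e+00  1.2000e-01]
 [ 0.0000e+00 -2.9000e-01  9.6000e-01 -1.4223e+02]
 [ 0.0000e+00  0.0000e+00  0.0000e+00  1.0000e+00]]
```

View pics/w1.png

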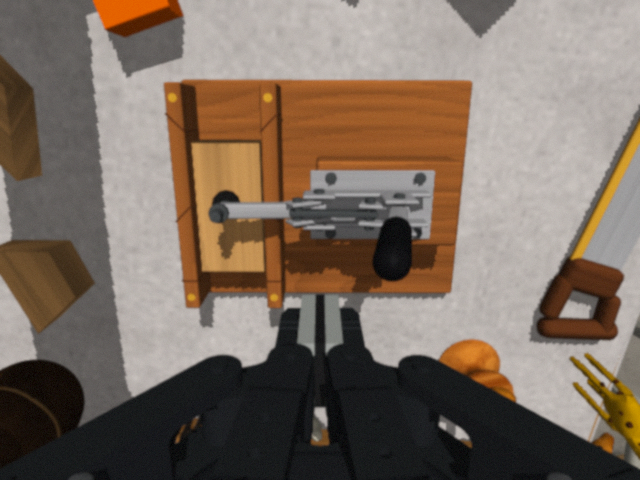

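The wrist view shows the jig with wall dots at (172,97), (267,97), (191,297) and (274,297), the board's right edge at x=470→450, and the handle bar at (392,250). I'll refine the jig pose from these, then go down beside the handle.

```bash
python3 - <<'E'
from h import *;import pickle
from go import w2j
c=pickle.load(open("w1.pkl","rb"));T=c["pose"]
for n,px,z in(("dots",[[172,97],[267,97],[191,297],[274,297]],60),("board",[[471,82],[451,293]],15),("clamped",[[192,142],[260,142],[202,272],[266,270]],53),("key",[[0,266],[40,331],[93,284],[75,240]],38)):
    W=onz(c,px,z,T);print(n,W[:,:2].round(0).tolist(),[w2j(p)[:2].round(0).tolist() for p in W])
# bar far end (free tip) 
print([w2j(p).round(0) for p in onz(c,[[392,265],[395,228]],210,T)])
E
python3 -m pendant '[[[0,-0.02,0.15],[0,0,0],-1],[[0,-0.02,0.3],[0,0,0],-1],[[0,-0.02,0.4],[0,0,0],-1],[[0,-0.02,0.4],[0,0,0],-1],[[0,-0.02,0.4],[0,0,0],-1]]' ; python3 go.py j 0 80 170 84.3
```

```text
dots [[463.0, 47.0], [471.0, 124.0], [639.0, 29.0], [646.0, 106.0]] [[-88.0, -38.0], [-87.0, 39.0], [89.0, -39.0], [89.0, 39.0]]
board [[474.0, 303.0], [680.0, 283.0]] [[-102.0, 217.0], [105.0, 218.0]]
clamped [[500.0, 55.0], [506.0, 112.0], [617.0, 42.0], [621.0, 101.0]] [[-52.0, -27.0], [-51.0, 30.0], [67.0, -29.0], [65.0, 31.0]]
key [[597.0, -158.0], [670.0, -140.0], [625.0, -73.0], [579.0, -78.0]] [[67.0, -229.0], [137.0, -204.0], [85.0, -141.0], [40.0, -151.0]]
[array([  0., 119., 210.]), array([-20., 120., 210.])]
clock: 1.82
tool_pos: [558.1, 154.7, 170.0]
orientation: [-3.14, -0.004, 3.042]
ft_force: [0.1, -1.2, 0.5]
opening: -0.0
gripper_force: 0.0
t 1.82 world [558.1 154.7 170. ] jig [ -3.7  78.2 170. ] tooly deg 84.3 tilt 0.2 F [ 0.1 -1.2  0.5] op -0.0 gf 0.0 j7 [-0.16  0.42 -0.2   1.79  0.1   0.94  1.07]
shift [-0.015  0.007 -0.   ] turn [-0.002 -0.005  0.   ]
```

```bash
python3 -m pendant '[[[-0.015,0.05,-0.01],[0,0,0],-1],[[-0.015,0.09,-0.016],[0,0,0],-1],[[-0.015,0.12,-0.024],[0,0,0],-1],[[-0.015,0.16,-0.032],[0,0,0],-1],[[-0.015,0.2,-0.032],[0,0,0],-1]]' ; python3 go.py j 0 141 178 84.3; python3 -m pendant '[[[0,0.05,0],[0,0,0],-1],[[0,0.1,0.01],[0,0,0],-1],[[0,0.15,0.02],[0,0,0],-1],[[0,0.19,0.04],[0,0,0],-1],[[0,0.23,0.06],[0,0,0],-1]]';python3 go.py j 0 206 147 84.3
```

```text
clock: 2.23
tool_pos: [569.0, 206.3, 181.1]
orientation: [3.14, 0.002, 3.043]
ft_force: [0.5, -1.5, 0.0]
opening: -0.1
gripper_force: 0.4
t 2.23 world [569.  206.3 181.1] jig [  2.  130.7 181.1] tooly deg 84.4 tilt 0.2 F [ 0.5 -1.5  0. ] op -0.1 gf 0.4 j7 [-0.23  0.45 -0.21  1.72  0.11  0.98  0.99]
shift [0.008 0.041 0.013] turn [0.002 0.003 0.001]
clock: 2.65
tool_pos: [573.7, 262.5, 163.5]
orientation: [-3.141, -0.001, 3.043]
ft_force: [-0.7, -2.0, 0.6]
opening: -0.1
gripper_force: 0.9
t 2.65 world [573.7 262.5 163.5] jig [  1.1 187.1 163.5] tooly deg 84.3 tilt 0.0 F [-0.7 -2.   0.6] op -0.1 gf 0.9 j7 [-0.31  0.51 -0.21  1.67  0.12  0.98  0.9 ]
shift [0.004 0.076 0.066] turn [-0.001 -0.001  0.001]
```

```bash
python3 -m pendant '[[[0,0.04,0.03],[0,0,0],-1],[[0,0.08,0.068],[0,0,0],-1],[[0,0.11,0.1],[0,0,0],-1],[[0,0.135,0.138],[0,0,0],-1],[[0,0.155,0.18],[0,0,0],-1]]' ; python3 -m pendant '[[[0,0.01,0.03],[0,0,0],-1],[[0,0.015,0.06],[0,0,0],-1],[[0,0.015,0.08],[0,0,0],-1],[[0,0.015,0.09],[0,0,0],-1],[[0,0.015,0.09],[0,0,0],-1]]';python3 go.py j 0 230 91 84.3
```

```text
clock: 3.07
tool_pos: [577.6, 301.1, 118.2]
orientation: [3.141, -0.0, 3.043]
ft_force: [0.4, -1.1, 0.9]
opening: -0.3
gripper_force: 0.6
clock: 3.48
tool_pos: [577.8, 303.2, 96.0]
orientation: [-3.141, -0.001, 3.042]
ft_force: [-0.3, -0.6, -0.1]
opening: -0.1
gripper_force: 0.0
t 3.48 world [577.8 303.2  96. ] jig [  1.2 227.9  96. ] tooly deg 84.3 tilt 0.1 F [-0.3 -0.6 -0.1] op -0.1 gf 0.0 j7 [-0.38  0.63 -0.2   1.65  0.15  0.88  0.83]
shift [0.005 0.008 0.02 ] turn [-0.001 -0.001 -0.   ]
```

```bash
for i in 1 2 3; do python3 -m pendant '[[[0,0,0.01],[0,0,0],-1],[[0,0,0.016],[0,0,0],-1],[[0,0,0.016],[0,0,0],-1]]' | grep -E "pos|ft_"; done
python3 - <<'E'
from rig import *;import cv2
c=read_camera("scene");cv2.imwrite("pics/s2.png",cv2.resize(c["frame"][150:310,220:420],None,fx=3,fy=3)[:,:,::-1])
E
```

```text
tool_pos: [578.8, 303.5, 94.3]
ft_force: [-2.5, -1.1, 5.6]
tool_pos: [578.9, 303.6, 93.4]
ft_force: [-8.9, -5.7, 25.5]
tool_pos: [579.2, 303.6, 92.9]
ft_force: [-16.9, -10.1, 45.2]
```

View pics/s2.png

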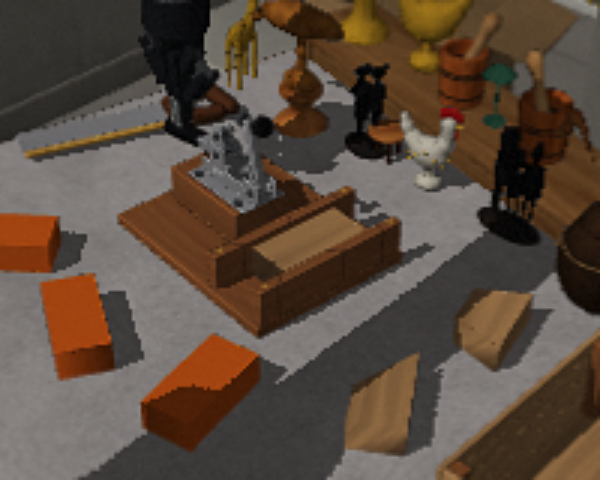

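The scene crop shows the clamp fully open: the arm stands upright with its pad at (262,126), and the handle is down at its stop. The force rise confirms the stop. Next I lift off and get ready to push the offcut along the trough.

```bash
python3 -m pendant '[[[0,0,-0.15],[0,0,0],-1],[[0,0,-0.3],[0,0,0],-1],[[0,0,-0.45],[0,0,0],-1],[[0,0,-0.6],[0,0,0],-1],[[0,0,-0.62],[0,0,0],-1]]' | grep ft_; python3 -m pendant '[[[0.35,-0.93,0],[0,0,0],-1],[[0.35,-0.93,0],[0,0,0],-1],[[0.35,-0.93,0],[0,0,0],-1],[[0.35,-0.93,0],[0,0,0],-1],[[0.35,-0.93,0],[0,0,0],-1]]'>/dev/null;python3 -m pendant '[[[0.03,-0.09,0],[0,0,0],-1],[[0.03,-0.09,0],[0,0,0],-1]]'>/dev/null; python3 go.py j -85 -5 26 84.3
python3 - <<'E'
from rig import *;import cv2
c=read_camera("top");cv2.imwrite("pics/t2.png",cv2.resize(c["frame"][90:300,190:390],None,fx=2.8,fy=2.8)[:,:,::-1])
E
```

```text
ft_force: [0.5, 1.1, 1.1]
t 5.28 world [474.2  88.9 240. ] jig [-80.7   4.5 240. ] tooly deg 83.9 tilt 0.2 F [-0.1 -0.5 -0.5] op 0.0 gf 0.0 j7 [-0.09  0.17 -0.17  1.96  0.04  1.02  1.19]
shift [ 0.017 -0.035  0.856] turn [-0.004 -0.    -0.01 ]
```

```bash
python3 -m pendant '[[[0.01,-0.03,0.1],[0,0,0],-1],[[0.01,-0.03,0.25],[0,0,0],-1],[[0.01,-0.03,0.4],[0,0,0],-1],[[0.01,-0.03,0.5],[0,0,0],-1],[[0.01,-0.03,0.5],[0,0,0],-1]]' | grep ft_; python3 go.py j -85 -5 26 84.3
```

```text
ft_force: [-1.1, -0.1, -0.5]
t 5.75 world [469.4  88.7 110.3] jig [-85.4   3.7 110.3] tooly deg 84.4 tilt 0.5 F [-1.1 -0.1 -0.5] op 0.2 gf 0.0 j7 [-0.1   0.35 -0.16  2.07  0.08  0.73  1.16]
shift [-0.004 -0.034  0.337] turn [-0.002 -0.01   0.002]
```

View pics/t2.png

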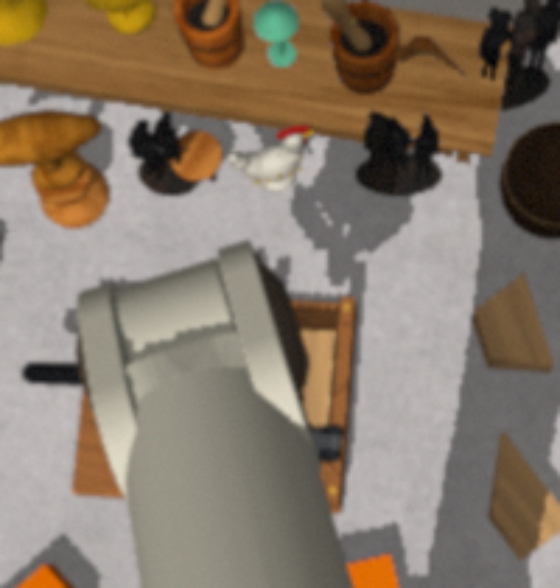

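The top crop shows the handle lying open at (50,372). The rooster (275,160) and trio (398,155) are well beyond the far end of the jig.

```bash
python3 -m pendant '[[[0,-0.035,0.08],[0,0,0],-1],[[0,-0.035,0.16],[0,0,0],-1],[[0,-0.035,0.24],[0,0,0],-1],[[0,-0.035,0.3],[0,0,0],-1],[[0,-0.035,0.33],[0,0,0],-1]]' | grep ft_; python3 -m pendant '[[[0,0,0],[0,0,0],-1],[[0,0,0],[0,0,0],-1]]' | grep ft_; python3 go.py j 22 -5 26 84.3
```

```text
ft_force: [-0.3, 0.5, 0.0]
ft_force: [0.6, 0.1, 0.3]
t 6.33 world [472.9  80.2  33.1] jig [-81.   -4.4  33.1] tooly deg 84.3 tilt 0.1 F [0.6 0.1 0.3] op -0.2 gf 0.0 j7 [-0.11  0.49 -0.13  2.11  0.12  0.55  1.14]
shift [-0.412 -0.003  0.029] turn [0.001 0.001 0.001]
```

```bash
python3 -m pendant '[[[-0.05,0,0.02],[0,0,0],-1],[[-0.09,0,0.02],[0,0,0],-1],[[-0.12,0,0.02],[0,0,0],-1],[[-0.15,0,0.02],[0,0,0],-1],[[-0.18,0,0.02],[0,0,0],-1]]' | grep ft_; python3 -m pendant '[[[-0.03,0,0],[0,0,0],-1],[[-0.06,0,0],[0,0,0],-1],[[-0.09,0,0],[0,0,0],-1],[[-0.12,0,0],[0,0,0],-1],[[-0.15,0,0],[0,0,0],-1]]' | grep ft_; python3 go.py j 20 -5 26 84.3
```

```text
ft_force: [-3.5, 0.5, 2.2]
ft_force: [-5.4, 0.2, 4.1]
t 7.17 world [554.6  71.1  27.3] jig [ 1.1 -5.3 27.3] tooly deg 84.3 tilt 0.0 F [-5.4  0.2  4.1] op -0.1 gf 2.0 j7 [-0.07  0.59 -0.13  1.92  0.12  0.64  1.19]
shift [-0.075  0.001  0.005] turn [-0. -0.  0.]
```

```bash
python3 -m pendant '[[[-0.03,0,0],[0,0,0],-1],[[-0.06,0,0],[0,0,0],-1],[[-0.08,0,0],[0,0,0],-1],[[-0.08,0,0],[0,0,0],-1],[[-0.05,0,0],[0,0,0],-1]]' | grep -E "ft_|pos"; python3 -m pendant '[[[0.02,0,-0.1],[0,0,0],-1],[[0.02,0,-0.25],[0,0,0],-1],[[0.02,0,-0.4],[0,0,0],-1],[[0.02,0,-0.55],[0,0,0],-1],[[0.02,0,-0.7],[0,0,0],-1]]' | grep ft_; python3 -m pendant '[[[-0.1,0.01,-0.05],[0,0,0],1],[[-0.25,0.02,-0.08],[0,0,0],1],[[-0.35,0.02,-0.1],[0,0,0],1],[[-0.35,0.02,-0.1],[0,0,0],1],[[-0.35,0.02,-0.1],[0,0,0],1]]' | grep ft_; python3 go.py j 125 0 60 84.3;  python3 - <<'E'
from h import *;from rig import *;import pickle
s=observe();c=read_camera("wrist");c["pose"]=pose(s);pickle.dump(c,open("w2.pkl","wb"));cv2.imwrite("pics/w2.png",c["frame"][:,:,::-1])
E
```

```text
tool_pos: [569.0, 69.6, 27.5]
ft_force: [-0.4, 0.4, 0.4]
ft_force: [1.3, -0.3, 0.2]
ft_force: [-0.5, -0.3, -0.2]
t 8.42 world [649.5  66.4 226.9] jig [ 96.   -0.6 226.9] tooly deg 84.3 tilt 0.0 F [-0.5 -0.3 -0.2] op 60.9 gf 0.0 j7 [-0.04  0.48 -0.14  1.56  0.07  1.11  1.27]
shift [-0.116  0.002  0.668] turn [-0.     0.    -0.001]
```

View pics/w2.png

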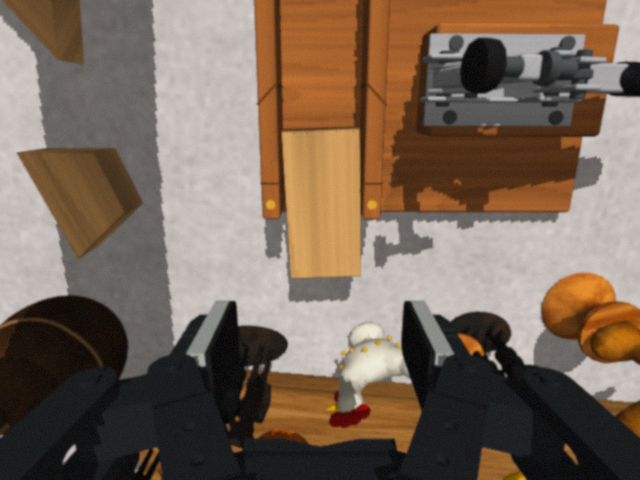

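The wrist view shows the offcut protruding from the trough's far end, with its end edge at (290–360, 277) and its back edge at (282–360, 130). The clamp is open.

```bash
python3 - <<'E'
from h import *;import pickle
from go import w2j
c=pickle.load(open("w2.pkl","rb"));T=c["pose"]
for n,px,z in(("clamped",[[290,277],[361,276],[282,130],[359,128]],53),("key",[[19,152],[113,148],[80,257]],38),("rooster",[[365,330]],0),("trio",[[255,328]],0)):
    W=onz(c,px,z,T);print(n,W[:,:2].round(0).tolist(),[w2j(p)[:2].round(0).tolist() for p in W])
E
python3 -m pendant '[[[-0.1,0,0.15],[0,0,0],1],[[-0.1,0,0.3],[0,0,0],1],[[-0.1,0,0.45],[0,0,0],1],[[-0.1,0,0.53],[0,0,0],1],[[-0.1,0,0.53],[0,0,0],1]]' | grep ft_; python3 go.py j 124 0 16 84.3
```

```text
clamped [[702.0, 36.0], [707.0, 94.0], [585.0, 44.0], [590.0, 101.0]] [[151.0, -25.0], [150.0, 33.0], [34.0, -29.0], [33.0, 28.0]]
key [[581.0, -165.0], [586.0, -90.0], [672.0, -141.0]] [[51.0, -238.0], [48.0, -163.0], [139.0, -204.0]]
rooster [[787.0, 97.0]] [[230.0, 44.0]]
trio [[774.0, -11.0]] [[227.0, -66.0]]
ft_force: [-1.0, 0.4, -2.2]
t 8.88 world [667.4  64.   88. ] jig [114.1  -1.2  88. ] tooly deg 84.4 tilt 0.7 F [-1.   0.4 -2.2] op 85.4 gf 0.0 j7 [-0.05  0.67 -0.13  1.59  0.1   0.9   1.26]
shift [-0.043  0.005  0.287] turn [-0.003 -0.016  0.001]
```

```bash
python3 -m pendant '[[[-0.05,0.015,0.1],[0,0,0],1],[[-0.05,0.015,0.18],[0,0,0],1],[[-0.05,0.015,0.25],[0,0,0],1],[[-0.05,0.015,0.29],[0,0,0],1],[[-0.05,0.015,0.29],[0,0,0],1]]' | grep ft_; python3 go.py j 126 3 16 84.3;python3 -m pendant '[[[0,0,0],[0,0,0],0],[[0,0,0],[0,0,0],-1],[[0,0,0],[0,0,0],-1],[[0,0,0],[0,0,0],-1],[[0,0,0],[0,0,0],-1]]' 60; python3 go.py
```

```text
ft_force: [-1.1, 0.4, -0.1]
t 9.3 world [684.8  66.9  21. ] jig [131.1   3.4  21. ] tooly deg 84.3 tilt 0.2 F [-1.1  0.4 -0.1] op 85.8 gf 0.0 j7 [-0.05  0.77 -0.12  1.57  0.12  0.81  1.25]
shift [ 0.02  -0.002  0.02 ] turn [-0.001 -0.004  0.001]
clock: 9.72
tool_pos: [688.4, 66.8, 24.7]
orientation: [3.141, 0.003, 3.042]
ft_force: [-1.3, -0.0, 7.5]
opening: 57.2
gripper_force: 62.8
t 9.72 world [688.4  66.8  24.7] jig [134.7   3.7  24.7] tooly deg 84.3 tilt 0.2 F [-1.3 -0.   7.5] op 57.2 gf 62.8 j7 [-0.05  0.77 -0.12  1.57  0.12  0.81  1.25]
```

```bash
python3 -m pendant '[[[0,0,-0.05],[0,0,0],-1],[[0,0,-0.12],[0,0,0],-1],[[0,0,-0.25],[0,0,0],-1],[[0,0,-0.4],[0,0,0],-1],[[0,0,-0.55],[0,0,0],-1]]' 100; python3 -m pendant '[[[0,0,-0.1],[0,0,0],-1],[[0,0,-0.2],[0,0,0],-1],[[0,0,-0.2],[0,0,0],-1]]' |grep -E "opening|ft_"; python3 go.py w 478 -351 210 90
```

```text
clock: 10.13
tool_pos: [685.7, 66.7, 161.0]
orientation: [-3.141, -0.002, 3.042]
ft_force: [0.6, -0.4, -1.8]
opening: 56.3
gripper_force: 105.7
ft_force: [1.2, 0.1, -0.1]
opening: 56.0
t 10.38 world [690.2  67.4 217.6] jig [136.4   4.5 217.6] tooly deg 84.3 tilt 0.6 F [ 1.2  0.1 -0.1] op 56.0 gf 106.1 j7 [-0.04  0.55 -0.14  1.46  0.08  1.12  1.28]
shift [ 0.679 -1.75   0.019] turn [ 0.003  0.014 -0.127]
```

```bash
python3 -m pendant '[[[0.06,-0.15,0],[0,0,0],-1],[[0.12,-0.3,0],[0,0,0],-1],[[0.18,-0.45,0],[0,0,0],-1],[[0.24,-0.6,0],[0,0,0],-1],[[0.3,-0.75,0],[0,0,0],-1]]' >/dev/null; python3 -m pendant '[[[0.06,-0.15,0],[0,0,0],-1],[[0.12,-0.3,0],[0,0,0],-1],[[0.18,-0.45,0],[0,0,0],-1],[[0.22,-0.55,0],[0,0,0],-1],[[0.24,-0.6,0],[0,0,0],-1]]' |grep -E "opening|ft_"; python3 go.py w 478 -351 210 90;  python3 - <<'E'
from h import *;from rig import *;import pickle
s=observe();c=read_camera("wrist");c["pose"]=pose(s);pickle.dump(c,open("w3.pkl","wb"));cv2.imwrite("pics/w3.png",c["frame"][:,:,::-1])
E
```

```text
ft_force: [-0.6, -0.6, -2.2]
opening: 56.5
t 11.22 world [ 515.1 -260.9  209.4] jig [  -5.2 -339.6  209.4] tooly deg 83.9 tilt 0.2 F [-0.6 -0.6 -2.2] op 56.5 gf 106.2 j7 [ 0.46  0.36 -0.05  1.77  0.02  1.01  1.87]
shift [ 0.109 -0.374 -0.001] turn [-0.003 -0.003 -0.135]
```

View pics/w3.png

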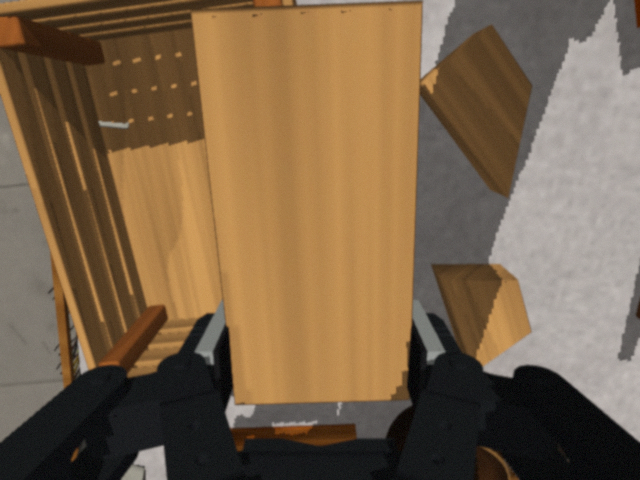

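The wrist view shows the offcut held straight. The crate's left rim runs from (0,50) to (92,360), and the two loose offcuts are at right, (480,110) and (480,310).

```bash
python3 - <<'E'
from h import *;import pickle
c=pickle.load(open("w3.pkl","rb"));T=c["pose"]
for n,px,z in(("rim",[[0,50],[92,362],[20,0]],100),("mit",[[490,27],[423,82],[506,195],[531,84]],38),("key",[[432,265],[495,265],[487,362]],38)):
    print(n,onz(c,px,z,T)[:,:2].round(0).tolist())
E
python3 -m pendant '[[[0.04,-0.12,0],[0,0,0],-1],[[0.07,-0.24,0],[0,0,-0.07],-1],[[0.1,-0.36,0],[0,0,-0.13],-1],[[0.1,-0.37,0],[0,0,-0.13],-1],[[0.1,-0.37,0],[0,0,-0.13],-1]]' | grep -E "ft_|opening"; python3 go.py w 478 -351 60 90
```

```text
rim [[388.0, -428.0], [590.0, -430.0], [365.0, -409.0]]
mit [[397.0, -132.0], [428.0, -179.0], [516.0, -119.0], [437.0, -103.0]]
key [[567.0, -176.0], [573.0, -126.0], [662.0, -131.0]]
ft_force: [1.0, 0.3, -3.1]
opening: 56.3
t 11.68 world [ 483.2 -347.4  209.3] jig [ -28.4 -428.8  209.3] tooly deg 89.9 tilt 0.1 F [ 1.   0.3 -3.1] op 56.3 gf 106.2 j7 [ 0.6   0.39 -0.03  1.73  0.01  1.02  2.13]
shift [ 0.02  -0.014  0.597] turn [-0.    -0.001 -0.003]
```

```bash
python3 -m pendant '[[[0.01,0,0.12],[0,0,0],-1],[[0.01,0,0.26],[0,0,0],-1],[[0.01,0,0.4],[0,0,0],-1],[[0.01,0,0.52],[0,0,0],-1],[[0.01,0,0.6],[0,0,0],-1]]' | grep -E "pos|ft_|opening"; python3 -m pendant '[[[0,0,0.04],[0,0,0],-1],[[0,0,0.08],[0,0,0],-1],[[0,0,0.12],[0,0,0],-1],[[0,0,0.14],[0,0,0],-1],[[0,0,0.14],[0,0,0],-1]]' | grep -E "pos|ft_|opening"; python3 go.py w 478 -347 20 90
```

```text
tool_pos: [481.7, -341.4, 56.4]
ft_force: [-0.5, 0.9, -1.6]
opening: 56.4
tool_pos: [482.4, -344.9, 24.4]
ft_force: [-1.3, 0.2, -1.6]
opening: 56.6
t 12.52 world [ 482.4 -344.9   24.4] jig [ -29.4 -426.4   24.4] tooly deg 90.2 tilt 0.0 F [-1.3  0.2 -1.6] op 56.6 gf 106.2 j7 [ 0.6   0.64 -0.03  1.84  0.03  0.67  2.13]
shift [ 0.018 -0.009  0.017] turn [ 0.001 -0.     0.004]
```

```bash
python3 -m pendant '[[[0,0,0.02],[0,0,0],-1],[[0,0,0.02],[0,0,0],0.7],[[0,0,0.02],[0,0,0],0.7],[[0,0,0.02],[0,0,0],0.7],[[0,0,0.02],[0,0,0],0.7]]' | grep -E "pos|ft_|opening"; python3 -m pendant '[[[0,0,-0.1],[0,0,0],0.7],[[0,0,-0.25],[0,0,0],0.7],[[0,0,-0.4],[0,0,0],0.7],[[0,0,-0.55],[0,0,0],0.7],[[0,0,-0.7],[0,0,0],0.7]]' | grep -E "pos|ft_|opening"; python3 go.py w 615 -127 200 102
```

```text
tool_pos: [482.9, -345.7, 20.5]
ft_force: [0.5, -0.1, 0.4]
opening: 72.5
tool_pos: [482.2, -345.2, 197.0]
ft_force: [1.0, 0.5, 1.2]
opening: 72.6
t 13.35 world [ 482.2 -345.2  197. ] jig [ -29.6 -426.7  197. ] tooly deg 90.1 tilt 0.0 F [1.  0.5 1.2] op 72.6 gf 0.0 j7 [ 0.6   0.4  -0.03  1.74  0.02  1.    2.14]
shift [-0.534  0.871 -0.012] turn [-0.     0.    -0.263]
```

```bash
python3 -m pendant '[[[-0.08,0.13,-0.05],[0,0,0],1],[[-0.16,0.26,-0.05],[0,0,-0.06],1],[[-0.24,0.39,-0.05],[0,0,-0.13],1],[[-0.32,0.52,-0.05],[0,0,-0.2],1],[[-0.4,0.65,-0.05],[0,0,-0.26],1]]' | grep ft_; python3 go.py w 615 -127 150 102
```

```text
ft_force: [1.0, -0.7, 0.4]
t 13.77 world [ 582.8 -181.1  208.3] jig [  54.2 -253.5  208.3] tooly deg 102.0 tilt 0.1 F [ 1.  -0.7  0.4] op 85.1 gf 0.0 j7 [ 0.36  0.42 -0.14  1.69  0.06  1.03  1.98]
shift [-0.171  0.185  0.233] turn [-0.001  0.002 -0.   ]
```

```bash
python3 -m pendant '[[[-0.09,0.1,0.1],[0,0,0],1],[[-0.17,0.185,0.23],[0,0,0],1],[[-0.17,0.185,0.3],[0,0,0],1],[[-0.17,0.185,0.3],[0,0,0],1]]' | grep ft_; python3 go.py w 615 -127 8 102
python3 - <<'E'
from h import *;from rig import *;import pickle
s=observe();T=pose(s);c=read_camera("wrist");f=c["frame"];cv2.imwrite("pics/w4.png",f[:,:,::-1])
c["pose"]=T;pickle.dump(c,open("w4.pkl","wb"))
E
```

```text
ft_force: [-1.0, -1.4, 0.2]
t 14.1 world [ 611.6 -124.5  127.9] jig [  77.3 -194.3  127.9] tooly deg 102.1 tilt 0.4 F [-1.  -1.4  0.2] op 85.1 gf 0.0 j7 [ 0.27  0.54 -0.14  1.7   0.09  0.91  1.87]
shift [-0.014 -0.015  0.479] turn [ 0.005 -0.008  0.003]
```

View pics/w4.png

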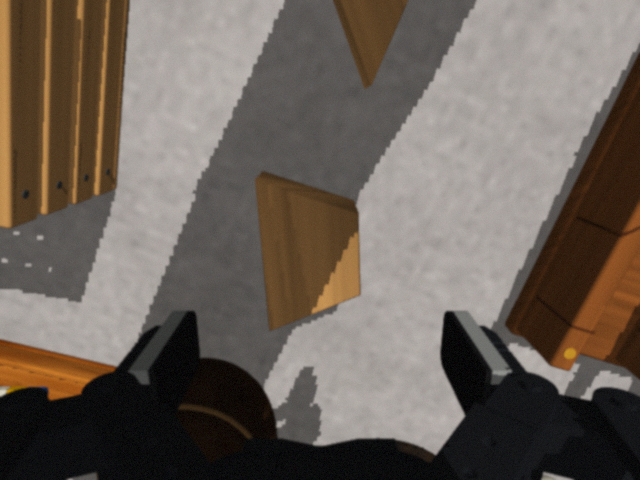

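The wrist view shows the keystone between the fingers. Its long side runs from (258,178) to (270,330) and its short side from (357,210) to (360,295).

Run:
```python
from h import *;import pickle
c=pickle.load(open("w4.pkl","rb"));W=onz(c,[[258,178],[270,330],[357,210],[360,295]],38,c["pose"])[:,:2]
print(W.round(0).tolist(),np.degrees(np.arctan2((W[1]-W[0])[1],(W[1]-W[0])[0])),np.degrees(np.arctan2((W[3]-W[2])[1],(W[3]-W[2])[0])),W.mean(0))
```

```text
[[580.0, -166.0], [672.0, -143.0], [586.0, -108.0], [637.0, -94.0]] 14.203714664272374 15.560543195388238 [ 618.78005717 -127.76561032]
```

```bash
python3 -m pendant '[[[-0.02,-0.013,0.1],[0,0,-0.04],1],[[-0.02,-0.013,0.22],[0,0,-0.04],1],[[-0.02,-0.013,0.34],[0,0,-0.04],1],[[-0.02,-0.013,0.43],[0,0,-0.04],1],[[-0.02,-0.013,0.45],[0,0,-0.04],1]]' | grep -E "ft_"; python3 go.py w 617 -127 10 104;  python3 -m pendant '[[[0,0,0],[0,0,0],1],[[0,0,0],[0,0,0],0],[[0,0,0],[0,0,0],-1],[[0,0,0],[0,0,0],-1],[[0,0,0],[0,0,0],-1]]' 60 ; python3 -m pendant '[[[0,0,-0.05],[0,0,0],-1],[[0,0,-0.15],[0,0,0],-1],[[0,0,-0.3],[0,0,0],-1],[[0,0,-0.45],[0,0,0],-1],[[0,0,-0.6],[0,0,0],-1]]' 80; python3 go.py w 555 -347 215 94
```

```text
ft_force: [-1.4, 0.8, -0.8]
t 14.57 world [ 617.1 -133.    17.7] jig [  83.6 -202.2   17.7] tooly deg 103.5 tilt 0.3 F [-1.4  0.8 -0.8] op 85.2 gf 0.0 j7 [ 0.26  0.7  -0.13  1.73  0.13  0.72  1.88]
shift [-0.005  0.023  0.031] turn [ 0.    -0.006 -0.012]
clock: 14.98
tool_pos: [621.9, -131.3, 22.9]
orientation: [-3.139, 0.004, -2.904]
ft_force: [-0.9, -0.2, 6.4]
opening: 55.9
gripper_force: 64.7
clock: 15.4
tool_pos: [619.4, -130.6, 173.0]
orientation: [-3.141, 0.001, -2.903]
ft_force: [0.3, 0.3, 0.1]
opening: 55.5
gripper_force: 86.3
t 15.4 world [ 619.4 -130.6  173. ] jig [  85.7 -199.6  173. ] tooly deg 103.7 tilt 0.1 F [0.3 0.3 0.1] op 55.5 gf 86.3 j7 [ 0.28  0.5  -0.15  1.66  0.09  0.99  1.9 ]
shift [ 0.455 -0.78  -0.168] turn [-0.     0.001  0.215]
```

```bash
python3 -m pendant '[[[0.0,-0.03,-0.15],[0,0,0],-1],[[0.1,-0.16,-0.2],[0,0,0],-1],[[0.18,-0.3,-0.2],[0,0,0.1],-1],[[0.27,-0.45,-0.2],[0,0,0.2],-1],[[0.36,-0.6,-0.2],[0,0,0.3],-1]]' | grep ft_; python3 go.py w 553 -347 215 90
```

```text
ft_force: [0.4, -0.2, -1.0]
t 15.82 world [ 568.5 -295.3  222.8] jig [  51.4 -368.5  222.8] tooly deg 90.0 tilt 0.2 F [ 0.4 -0.2 -1. ] op 55.8 gf 86.3 j7 [ 0.48  0.46 -0.06  1.6   0.03  1.09  1.98]
shift [ 0.062 -0.207  0.031] turn [-0.002  0.004 -0.   ]
```

```bash
python3 -m pendant '[[[0.04,-0.1,0],[0,0,0],-1],[[0.062,-0.207,0.05],[0,0,0],-1],[[0.062,-0.207,0.15],[0,0,0],-1],[[0.062,-0.207,0.25],[0,0,0],-1],[[0.062,-0.207,0.35],[0,0,0],-1]]' | grep -E "ft_"; python3 go.py w 553 -347 32 90
```

```text
ft_force: [0.4, -0.0, -0.5]
t 16.23 world [ 553.5 -346.8  133.6] jig [  41.5 -421.2  133.6] tooly deg 90.1 tilt 0.2 F [ 0.4 -0.  -0.5] op 55.6 gf 86.4 j7 [ 0.55  0.57 -0.05  1.64  0.03  0.93  2.07]
shift [ 0.003 -0.     0.406] turn [-0.002  0.003  0.001]
```

```bash
python3 -m pendant '[[[0,0,0.1],[0,0,0],-1],[[0,0,0.2],[0,0,0],-1],[[0,0,0.3],[0,0,0],-1],[[0,0,0.37],[0,0,0],-1],[[0,0,0.38],[0,0,0],-1]]' | grep -E "pos|ft_"; python3 -m pendant '[[[0,0,0.015],[0,0,0],-1],[[0,0,0.015],[0,0,0],-1],[[0,0,0.015],[0,0,0],0.7],[[0,0,0.015],[0,0,0],0.7],[[0,0,0.015],[0,0,0],0.7]]' | grep -E "pos|ft_|opening"; python3 -m pendant '[[[0,0,-0.1],[0,0,0],0.7],[[0,0,-0.25],[0,0,0],0.7],[[0,0,-0.4],[0,0,0],0.7],[[0,0,-0.55],[0,0,0],0.7],[[0,0,-0.7],[0,0,0],0.7]]' | grep -E "pos|ft_|opening"; python3 go.py w 439 -132 205 125
```

```text
tool_pos: [551.2, -344.1, 34.9]
ft_force: [-0.6, 0.5, -1.6]
tool_pos: [554.5, -346.1, 35.3]
ft_force: [-0.5, -0.2, 0.6]
opening: 72.8
tool_pos: [553.4, -345.5, 211.3]
ft_force: [0.8, -0.7, -0.0]
opening: 72.6
t 17.48 world [ 553.4 -345.5  211.3] jig [  41.3 -419.9  211.3] tooly deg 90.2 tilt 0.1 F [ 0.8 -0.7 -0. ] op 72.6 gf 0.0 j7 [ 0.55  0.49 -0.05  1.58  0.03  1.08  2.07]
shift [0.455 0.855 0.024] turn [-0.001  0.001 -0.774]
```

```bash
python3 -m pendant '[[[0.08,0.14,0],[0,0,0],1],[[0.16,0.28,0],[0,0,-0.1],1],[[0.24,0.42,0],[0,0,-0.25],1],[[0.32,0.56,0],[0,0,-0.4],1],[[0.39,0.7,0],[0,0,-0.55],1]]' | grep ft_; python3 go.py w 440 -132 130 125
```

```text
ft_force: [0.4, 1.4, 0.3]
t 17.9 world [ 454.2 -169.5  209.4] jig [ -74.9 -254.7  209.4] tooly deg 115.2 tilt 0.1 F [0.4 1.4 0.3] op 85.6 gf 0.0 j7 [ 0.47  0.21 -0.19  1.99  0.05  0.95  2.27]
shift [-0.012  0.161  0.318] turn [-0.002  0.001 -0.217]
```

```bash
python3 -m pendant '[[[-0.01,0.08,0.08],[0,0,-0.1],1],[[-0.01,0.16,0.18],[0,0,-0.217],1],[[-0.01,0.16,0.28],[0,0,-0.217],1],[[-0.01,0.16,0.32],[0,0,-0.217],1],[[-0.01,0.16,0.32],[0,0,-0.217],1]]' | grep ft_; python3 go.py w 440 -132 18 125
python3 - <<'E'
from h import *;from rig import *
s=observe();T=pose(s);c=read_camera("wrist");f=c["frame"];hsv=cv2.cvtColor(f,cv2.COLOR_RGB2HSV)
m=cv2.inRange(hsv,(8,80,50),(25,255,255));cv2.imwrite("pics/w5.png",f[:,:,::-1])
n,l,st,ce=cv2.connectedComponentsWithStats(m)
for i in range(1,n):
    if st[i,4]>3000:
        q=max(cv2.findContours((l==i).astype(np.uint8),cv2.RETR_EXTERNAL,cv2.CHAIN_APPROX_NONE)[0],key=cv2.contourArea);a=cv2.approxPolyDP(q,5,True)[:,0]
        print(st[i],a.tolist(),onz(c,a,38,T)[:,:2].round(0).tolist())
E
```

```text
ft_force: [-0.3, 0.3, 0.2]
t 18.32 world [ 439.4 -133.3  127.2] jig [ -93.1 -220.1  127.2] tooly deg 124.6 tilt 0.2 F [-0.3  0.3  0.2] op 85.5 gf 0.0 j7 [ 0.43  0.29 -0.23  2.11  0.09  0.75  2.32]
shift [-0.006  0.002  0.437] turn [ 0.003 -0.003 -0.008]
[    0     0   208   352 40599] [[207, 0], [0, 0], [0, 351], [40, 318]] [[366.0, -252.0], [424.0, -338.0], [613.0, -261.0], [577.0, -249.0]]
[  498   129   142   215 19617] [[591, 129], [498, 288], [523, 313], [600, 343], [639, 288], [639, 136]] [[301.0, -50.0], [400.0, -29.0], [404.0, -5.0], [392.0, 50.0], [351.0, 42.0], [289.0, -25.0]]
[  265   177   103   178 13468] [[361, 177], [267, 183], [271, 354], [363, 273], [367, 185]] [[393.0, -137.0], [426.0, -178.0], [516.0, -117.0], [439.0, -102.0], [395.0, -132.0]]
```

The mitred offcut's contour agrees with the earlier fix: corners at (426,-178), (516,-117), (439,-102) and (394,-134). Next I grasp it.

```bash
python3 -m pendant '[[[0,0,0.1],[0,0,0],1],[[0,0,0.22],[0,0,0],1],[[0,0,0.34],[0,0,0],1],[[0,0,0.43],[0,0,0],1],[[0,0,0.43],[0,0,0],1]]' | grep -E "pos|ft_";  python3 -m pendant '[[[0,0,0],[0,0,0],1],[[0,0,0],[0,0,0],0],[[0,0,0],[0,0,0],-1],[[0,0,0],[0,0,0],-1],[[0,0,0],[0,0,0],-1]]' 60 ; python3 -m pendant '[[[0,0,-0.05],[0,0,0],-1],[[0,0,-0.15],[0,0,0],-1],[[0,0,-0.3],[0,0,0],-1],[[0,0,-0.45],[0,0,0],-1],[[0,0,-0.6],[0,0,0],-1]]' 80; python3 go.py w 440 -347 225 90
```

```text
tool_pos: [439.5, -134.0, 18.8]
ft_force: [-0.2, -0.4, -0.4]
clock: 19.2
tool_pos: [442.7, -134.1, 23.4]
orientation: [-3.138, 0.002, -2.537]
ft_force: [-2.1, -0.0, 9.8]
opening: 56.4
gripper_force: 63.0
clock: 19.62
tool_pos: [440.7, -133.4, 173.9]
orientation: [-3.141, 0.001, -2.536]
ft_force: [1.2, -0.2, -0.6]
opening: 55.8
gripper_force: 87.2
t 19.62 world [ 440.7 -133.4  173.9] jig [ -91.9 -220.1  173.9] tooly deg 124.7 tilt 0.1 F [ 1.2 -0.2 -0.6] op 55.8 gf 87.2 j7 [ 0.45  0.22 -0.24  2.07  0.07  0.86  2.35]
shift [ 0.488 -0.701 -0.204] turn [-0.001  0.001  0.771]
```

```bash
python3 -m pendant '[[[0.0,-0.03,-0.15],[0,0,0.0],-1],[[0.09,-0.13,-0.2],[0,0,0.1],-1],[[0.18,-0.26,-0.2],[0,0,0.25],-1],[[0.27,-0.39,-0.2],[0,0,0.4],-1],[[0.36,-0.52,-0.2],[0,0,0.55],-1]]' | grep ft_; python3 go.py w 432 -346 215 90
```

```text
ft_force: [0.7, 0.8, -0.3]
t 20.03 world [ 441.1 -293.5  223.6] jig [ -75.6 -379.4  223.6] tooly deg 99.6 tilt 0.2 F [ 0.7  0.8 -0.3] op 56.0 gf 87.3 j7 [ 0.61  0.26 -0.09  1.87  0.03  1.    2.25]
shift [ 0.071 -0.201  0.035] turn [-0.003  0.004  0.214]
```

```bash
python3 -m pendant '[[[0.04,-0.1,0],[0,0,0.1],-1],[[0.071,-0.201,0.05],[0,0,0.214],-1],[[0.071,-0.201,0.15],[0,0,0.214],-1],[[0.071,-0.201,0.25],[0,0,0.214],-1],[[0.071,-0.201,0.35],[0,0,0.214],-1]]' | grep -E "ft_";  python3 -m pendant '[[[0,0,0.08],[0,0,0],-1],[[0,0,0.14],[0,0,0],-1],[[0,0,0.19],[0,0,0],-1],[[0,0,0.21],[0,0,0],-1],[[0,0,0.21],[0,0,0],-1]]' | grep -E "ft_"; python3 go.py w 432 -346 69 90
```

```text
ft_force: [0.1, 1.0, 0.1]
ft_force: [-0.4, 0.2, -0.4]
t 20.87 world [ 431.5 -343.7   80.8] jig [ -80.2 -430.3   80.8] tooly deg 90.3 tilt 0.1 F [-0.4  0.2 -0.4] op 55.6 gf 87.3 j7 [ 0.65  0.49 -0.03  1.92  0.02  0.73  2.18]
shift [-0.002 -0.009  0.047] turn [ 0.001 -0.001  0.006]
```

```bash
python3 -m pendant '[[[0,0,0.02],[0,0,0],-1],[[0,0,0.04],[0,0,0],-1],[[0,0,0.047],[0,0,0],-1],[[0,0,0.047],[0,0,0],-1]]' | grep -E "pos|ft_"; python3 -m pendant '[[[0,0,0],[0,0,0],0.5],[[0,0,0],[0,0,0],0.7],[[0,0,0],[0,0,0],0.7],[[0,0,0],[0,0,0],0.7]]' | grep -E "pos|ft_|opening"; python3 -m pendant '[[[0,0,-0.1],[0,0,0],0.7],[[0,0,-0.25],[0,0,0],0.7],[[0,0,-0.4],[0,0,0],0.7],[[0,0,-0.55],[0,0,0],0.7],[[0,0,-0.7],[0,0,0],0.7]]' | grep -E "pos|ft_|opening"; python3 -m pendant '[[[0.1,0.1,0],[0,0,0],0.7],[[0.2,0.25,0],[0,0,0],0.7],[[0.3,0.4,0],[0,0,0],0.7],[[0.3,0.5,0],[0,0,0],0.7],[[0.3,0.5,0],[0,0,0],0.7]]'
python3 - <<'E'
from rig import *;import cv2,numpy as np
c=read_camera("top")["frame"];d=read_camera("scene")["frame"]
cv2.imwrite("pics/fin.png",np.hstack([cv2.resize(c[80:380,180:520],(400,353)),cv2.resize(d[150:400,220:500],(395,353))])[:,:,::-1])
E
```

```text
tool_pos: [431.9, -344.1, 69.3]
ft_force: [-0.7, -0.5, -0.5]
tool_pos: [432.2, -344.3, 69.6]
ft_force: [0.1, -0.4, -0.0]
opening: 72.6
tool_pos: [431.7, -343.9, 246.2]
ft_force: [0.4, -0.2, -0.1]
opening: 72.7
clock: 22.37
tool_pos: [354.6, -214.0, 244.2]
orientation: [3.14, -0.001, -3.132]
ft_force: [0.1, 0.3, 0.4]
opening: 72.7
gripper_force: 0.0
```

View pics/fin.png

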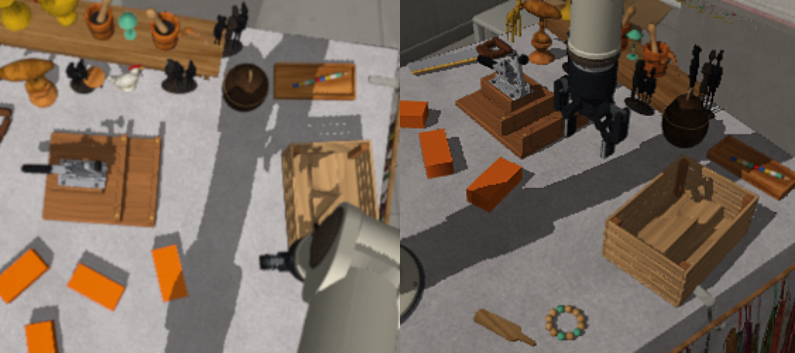

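The last picture shows the clamp open, the trough empty, no loose offcuts beside the jig, and pieces lying below the crate's rim. The goods are undisturbed and the gripper is clear.

```bash
python3 -c "
from rig import *
print(sign_off())"
```

```text
the job is handed in; nothing more can be done
None
```

The job is handed in at about 22 s: the clamp is open at its stop, all three offcuts are in the crate, and the final pictures show the goods undisturbed; pressing the handle against its stop, the wrist force rose to about 50 N, through the fingertips only.

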